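# Hang the pail of bolts on the spring scale

## Task

Weigh the little pail of bolts: with the pail left standing on the bench, swing its folded-down wire bail upright, then lift the pail by the bail's grip tube and hang it on the scale's twin hook, the tube lying across both prongs. The scale is delicate: lower the pail gently, let the hook take the weight before you let go, never load the hook with more than about 1.5 kg (15 N) or push the scale with the robot, and leave the other things on the bench where they are.

Things in the scene. Friction and masses are not known exactly. Their poses are not given: they have to be found in the camera images.
- pail_mid (a point): Loose metal pail, 100 mm across the rim, 88 mm across the foot, 78 mm high, about 0.5 kg with its bolts (varies by a quarter). The point is on its axis half-way up, 39 mm above its foot; z up, y along the line of the two bail pivots, which are 31 mm above this point, 56 mm either side. It tips over easily if its bail is levered
- bail_mid (a point): Middle of the bail's grip tube: a black plastic tube 10 mm thick and 98 mm long, fixed to the wire, along this frame's y (parallel to the pail's y). The bail is a wire U 116 mm wide; the tube's axis is 105 mm from the pivots' axis. z points from the pivots to the tube. Kept pinched all the way up it drags the pail over; from half-way up a loose hand can push it upright
- bail (a joint): Angle of the bail in rad: 0 = upright, +1.57 = folded down level towards the pail's +x side; it starts between 1.5 and 1.75. The tube is then at 105 mm x sin(angle) along the pail's +x and 105 mm x cos(angle) above the pivots. The pivots rub (about 0.03 N m), so the bail stays where it is left, and the pail hung by it may stay up to 0.15 rad off plumb
- scale: Spring scale fixed to the bench. Origin on the bench below the middle of the hook's seat; z up, prongs point to -x. Two 8 mm prongs at y +30 and -30 mm: flat seat at x -10..+12 mm, rising 8 mm behind, tip turned up 14 mm at x -24. HEIGHT NOT MEASURED: its collar is clamped so that the seated tube's axis is 216 to 257 mm up, unloaded (tips end 9 mm above it). Springy: about 1 to 3 N per mm
- scale_post (a point): Top of the scale's 18 mm steel post, 275 mm above the bench and 150 mm along the scale's +x from its origin. Below it the grey dial housing (scale x 118 to 193 mm, 110 mm wide, 122 mm high) and the base plate (x -45 to +195 mm, 120 mm wide, 12 mm thick). The hook's prongs come from the collar on this post
- timer: Plug-in timer, white, 60 x 60 x 49 mm, loose bystander; origin under its centre
- torch: Head torch with its band, 58 mm wide, 36 mm high, loose bystander; origin under the lamp
- spanner: Chrome spanner, 160 mm, lying flat, loose bystander; origin under its middle
- pot: Grey ceramic pot, 100 mm across, 75 mm high, loose bystander; origin under its centre
- flask: Aluminium drinking flask with twist cap, 66 mm across, 197 mm high, loose bystander; origin under its centre
- tape: Tape measure, 65 x 34 x 60 mm, loose bystander; origin under its centre
- jar: Lidded glass jar, 68 mm across, 85 mm high, loose bystander; origin under its centre
Things that resemble listed ones, but are neither listed nor needed, are in the scene too. What is shaped like the part that bears pail_mid but red is not meant.

How it is judged:
By the outcome, as a careful person would: the job done as asked, in the order asked, and still so for the second after the job is handed in, with the robot touching nothing.
It also fails if it takes over 72 s, if anything falls off the work surface, if the arm or the gripper's body presses on something with over 40 N, if the wrist force passes 120 N, or if a joint passes its speed limit or range.

## Robot

A 7-joint arm with a two-finger parallel gripper is mounted at the origin on the work surface. World frame = base frame: x ahead of the robot, y to its left, z up, the work surface at z = 0. Lengths are in m, angles in rad, forces in N, time in s.
With the tool pointing down it reaches from about 0.4 to 0.875 m from the base axis. Payload 6.5 kg.
Tool frame: the origin (TCP) lies between the finger pads; the fingertips stand finger_overhang ahead of it and the grasp point (between the pads) lies 2 mm behind it (finger_overhang is the distance from the TCP to the fingertips, in m); z points along the fingers, y is the line along which they close (so a half turn about z gives the same grasp; the last joint's range is limited). The gripper opens to 88 mm and grips with 3 to 60 N. Pads are 18 mm wide; open, the fingers measure 123 mm over their backs; the gripper's body (75 mm by 187 mm) begins 45 mm behind the grasp point.
Start: joints at [-1.335, 0.536, -0.004, 1.538, 0.003, 1.067, -0.071], TCP at [0.193, 0.621, 0.256] pointing down, gripper open.
Joint ranges: [-2.7, 2.7], [-0.37, 2.16], [-1.27, 1.26], [0.24, 2.4], [-1.31, 4.45], [0.19, 1.91], [-2.76, 2.76]. Speed limits (rad/s): [2.39, 2.39, 3.14, 3.14, 3.14, 3.14, 3.14].

## Interface

Orientations are given as a 3x3 rotation matrix whose columns are the frame's x, y, z axes.
In Python, from workcell import * gives the robot as it stands. The module is installed in compiled form; this text tells all that it offers.
- The arm moves only by the tool drive_tool, never from a script. Its argument "deltas" is a list of rows, each a list of 3 entries, a list of its own where there are three numbers: the shift along the tool's x, y, z normalised to -1 to 1, where 1 is 30 cm, then the turn about the tool's z normalised to -1 to 1, where 1 is 90 degrees, then the gripper's target within -1 to 1 (fully open at 1, half-way at 0, shut at -1). A call has exactly 10 rows; each row is the pose to reach, as a shift and turn from the pose commanded when the call began, along the tool's axes at that moment; what a row does not reach only later rows make up. A row lasts 1/12 s, in which the tool goes at most 41.7 mm and 7.16 degrees, less where a joint would pass 70% of its speed; a pose out of reach is approached as far as the arm can. A call with a number of a shift or a turn outside -1 to 1 is refused whole. A call with a gripper value outside its range is refused whole. The fingers move at their own pace and stop on an object; "grip_force" is the grip in N (left out, the last holds). Time passes only in rows, so rows that repeat a pose let the fingers close, or fill a call up. It gives the time, the measured TCP pose, the force, the opening and the grip force at its end, in the units of the state.
- get_state(): the state, without advancing time (a new reading comes with each control period).
- capture(name): name is "scene" or "top"; returns a dict with "frame" (384x512x3 uint8, blue, green, red), "fx", "fy", "cx", "cy" (pixels), "rvec" (rotation vector, rad) and "tvec" (3), from world to camera coordinates, as OpenCV has them. Camera axes: x right, y down, z forward; pixel columns grow to the right and rows downward; lengths in m; the calibration is good to about 2 mm. A picture is of the moment at which its call begins. There is no depth.
- hand_in(): hands the job in; it is judged then, once.
The state is a dict: "t": time; "joints": joint angles; "qd": joint speeds; "joint_efforts": joint torques, N m; "tool_pos": TCP position; "eef_rot": TCP orientation; "force": force on the tool from outside, world axes, zero at the start; "wrist_torque": the same for the moment, N m; "finger_gap": finger opening in m; "grasp_force": force on a finger pad.
Only numpy, scipy, OpenCV 4.12 (cv2) and the standard library are available. Lean on these libraries where they do the work, as an engineer would, in place of code of your own. Each camera call takes 0.05 s, during which the arm holds its last target. There are 200 camera calls.

## Working session

There is one attempt and no reset: what is moved stays moved. The work goes in short steps, Python scripts to look and compute and a tool call to move; the robot and the scene stay as the last step left them, time stands still between calls to the robot, and variables do not carry over. Pictures are saved under pics/ and viewed, at most 10 in all, crops included, and the job is handed in when it is done.

Besides the shell and the picture viewer there is one more tool, called in YAML: its name, and indented under it one key for each argument. drive_tool: Moves the arm, as the interface text tells. Scaled input: -1 to 1 covers 30 cm each way for a shift and 90 degrees each way for a turn. Its arguments: {"type":"object","properties":{"deltas":{"type":"array","items":{"type":"array"}},"grip_force":{"type":"number"}},"required":["deltas"]}

```bash
mkdir -p pics; cat > h.py <<'E'
from workcell import *
import numpy as np, cv2
def cam(n,save=None):
    c=capture(n); c['K']=np.array([[c['fx'],0,c['cx']],[0,c['fy'],c['cy']],[0,0,1.]]); c['R']=cv2.Rodrigues(np.array(c['rvec'],float))[0]; c['t']=np.array(c['tvec'],float).ravel()
    if save: cv2.imwrite('pics/'+save+'.png',c['frame']); np.savez('pics/'+save+'.npz',K=c['K'],R=c['R'],t=c['t'],f=c['frame'])
    return c
def load(s):
    return dict(np.load('pics/'+s+'.npz'))
def ray(c,u,v):
    d=c['R'].T@np.linalg.solve(c['K'],[u,v,1.]); o=-c['R'].T@c['t']; return o,d/np.linalg.norm(d)
def atz(c,u,v,z):
    o,d=ray(c,u,v); return o+d*(z-o[2])/d[2]
def proj(c,p):
    q=(np.atleast_2d(p)@c['R'].T+c['t'])@c['K'].T; return q[:,:2]/q[:,2:]
def tri(c1,p1,c2,p2):
    o1,d1=ray(c1,*p1);o2,d2=ray(c2,*p2)
    s=np.linalg.lstsq(np.c_[d1,-d2],o2-o1,rcond=None)[0]; a=o1+d1*s[0];b=o2+d2*s[1]; return (a+b)/2,np.linalg.norm(a-b)
E
python3 - <<'E'
from h import *
a=cam('scene','s0');b=cam('top','t0')
for c in(a,b): print(-c['R'].T@c['t'],c['R'][2],c['fx'])
s=get_state();print(s)
E
cd pics; python3 -c "
import cv2
for n in('s0','t0'): cv2.imwrite(n+'b.png',cv2.resize(cv2.imread(n+'.png'),(800,600),interpolation=cv2.INTER_CUBIC))"
```

```text
[1.38310501 0.39506462 1.35320638] [-0.56544514 -0.26780217 -0.78009858] 497.2743100338927
[0.3342303  0.02630575 1.48524557] [ 0.14722283 -0.00831768 -0.98906838] 380.34165938076546
{'t': 0.1, 'joints': array([-1.33519625,  0.53710077, -0.004414  ,  1.5387292 ,  0.00262023,
        1.06730344, -0.07118132]), 'qd': array([ 0.0012686 , -0.00280908, -0.00076228, -0.00175808, -0.00029518,
        0.00115173, -0.00041061]), 'joint_efforts': array([ 3.40616643e-03, -5.72078955e+01,  9.94417928e-01, -2.52230966e+01,
       -5.61018800e-02,  1.35293521e-02,  4.22892049e-05]), 'tool_pos': array([0.19308314, 0.62012658, 0.25493779]), 'eef_rot': array([[-9.54826456e-01,  2.97163825e-01, -3.16964462e-04],
       [ 2.97163960e-01,  9.54825285e-01, -1.50238304e-03],
       [-1.43808210e-04, -1.52870549e-03, -9.99998821e-01]]), 'force': array([-0.23367321,  0.10473047, -0.28693858]), 'wrist_torque': array([-0.00540728, -0.05196537, -0.01401813]), 'grasp_force': 0.0, 'finger_gap': 0.0882416836598262}
```

View pics/s0b.png

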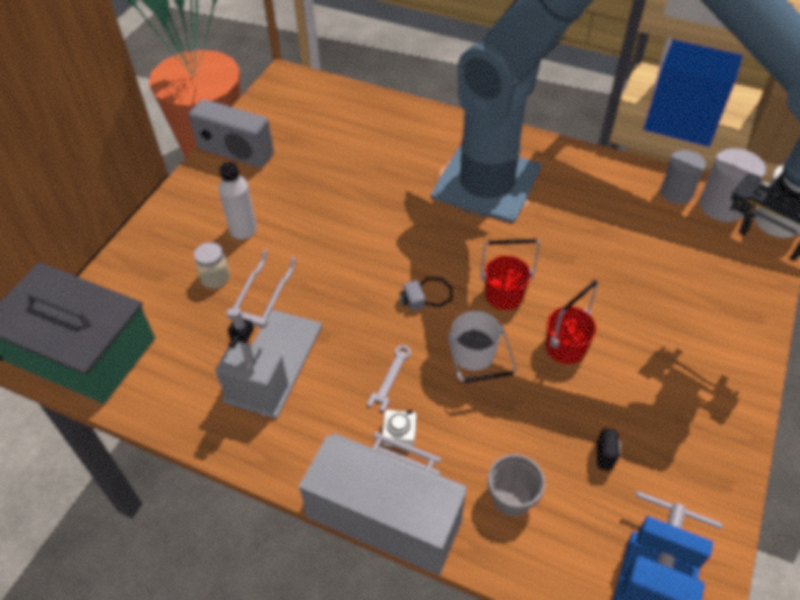

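View pics/t0b.png

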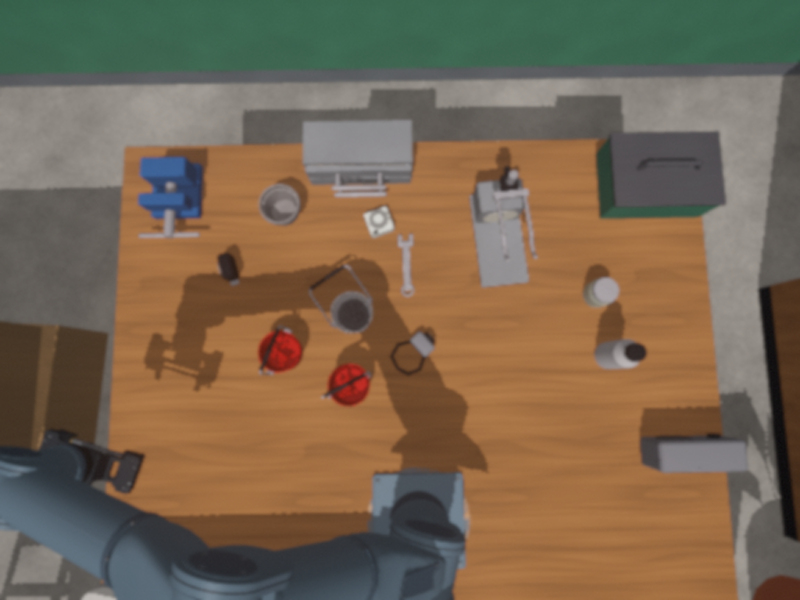

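The scene picture (800x600 scale) shows three pails and a bail-less pot. The red pails at (507,282) and (570,335) are decoys, and the pot is at (515,485). The grey pail at (475,340), top view (351,312), has a folded bail towards scene (485,377), top (330,278), so it fits the description. The scale is at scene (265,345), top (502,235). Next is one enlarged crop to confirm.

```bash
cd pics; python3 -c "
import cv2,numpy as np
s=cv2.imread('s0.png');t=cv2.imread('t0.png')
f=lambda i,x,y,w,h:cv2.resize(i[y:y+h,x:x+w],(400,300),interpolation=cv2.INTER_CUBIC)
o=np.vstack([np.hstack([f(s,270,185,80,60),f(t,185,155,80,60)]),np.hstack([f(s,130,150,100,75)if 0 else f(s,125,155,100,75),f(t,285,100,80,60)])])
cv2.imwrite('c0.png',o)"
```

```text
(no output)
```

View pics/c0.png

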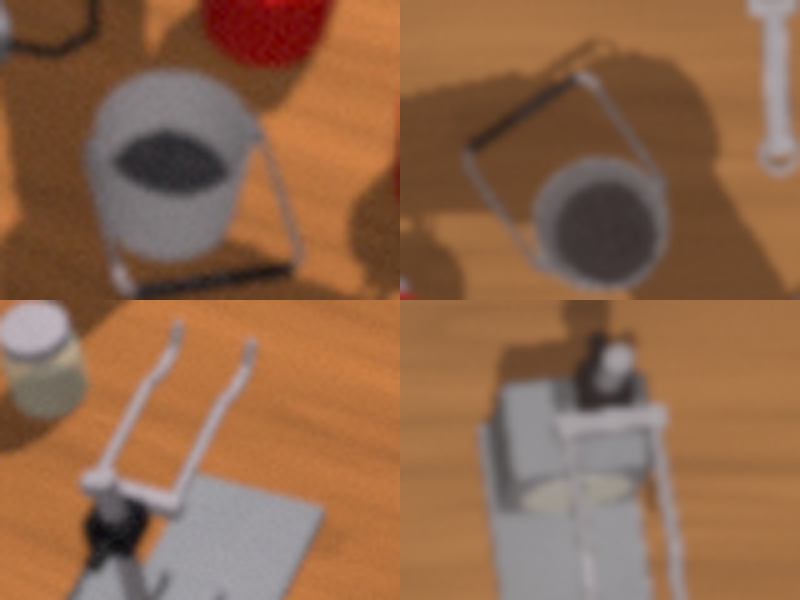

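The crop confirms the grey pail, with its bail folded towards +x. The tube ends are at scene (297,243) and (328.6,239), top (199,184.6) and (221,171). The prong tips are at scene (169.5,160.5) and (187.5,165.5).

```bash
cd pics; python3 -c "
import cv2,numpy as np
s=cv2.imread('s0.png');t=cv2.imread('t0.png')
f=lambda i,x,y,w,h:cv2.resize(i[y:y+h,x:x+w],(400,600),interpolation=cv2.INTER_CUBIC)
cv2.imwrite('c1.png',np.hstack([f(s,130,150,80,120),f(t,290,95,64,96)]))"
cd ..; python3 - <<'E'
from h import *
s=load('s0');t=load('t0')
for n,a,b in [('tubeR(+y)',(328.6,238.8),(199,184.6)),('tubeL',(297,243.4),(221,171)),('tip-y',(169.5,160.5),(342.4,165)),('tip+y',(187.5,165.5),(324.5,164.5)),('bar-',(148.7,200),(336.6,122)),('bar+',(167.5,206),(318,125)),('piv',(321.6,212),(213,207.4))]:
    print(n,*[np.round(q,4) for q in tri(s,a,t,b)])
print(atz(t,225.3,199.6,.078),atz(t,213,207.4,.07),atz(t,238,192,.07))
print('tube@.07',atz(t,199,184.6,.07),atz(t,221,171,.07),atz(s,297,243.4,.07),atz(s,328.6,238.8,.07))
E
```

```text
tubeR(+y) [0.5524 0.2492 0.0648] 0.0046
tubeL [0.6038 0.1664 0.0609] 0.0046
tip-y [ 0.5857 -0.2602  0.2298] 0.0012
tip+y [ 0.5867 -0.1978  0.2368] 0.0031
bar- [ 0.7364 -0.2458  0.224 ] 0.0081
bar+ [ 0.7298 -0.1851  0.2188] 0.002
piv [0.4653 0.1965 0.0636] 0.0044
[0.49289    0.14697436 0.078     ] [0.46537439 0.19361621 0.07      ] [0.52160994 0.09991496 0.07      ]
tube@.07 [0.55226615 0.24620862 0.07      ] [0.60282596 0.16339008 0.07      ] [0.60854249 0.17017516 0.07      ] [0.55490408 0.25193207 0.07      ]
```

View pics/c1.png

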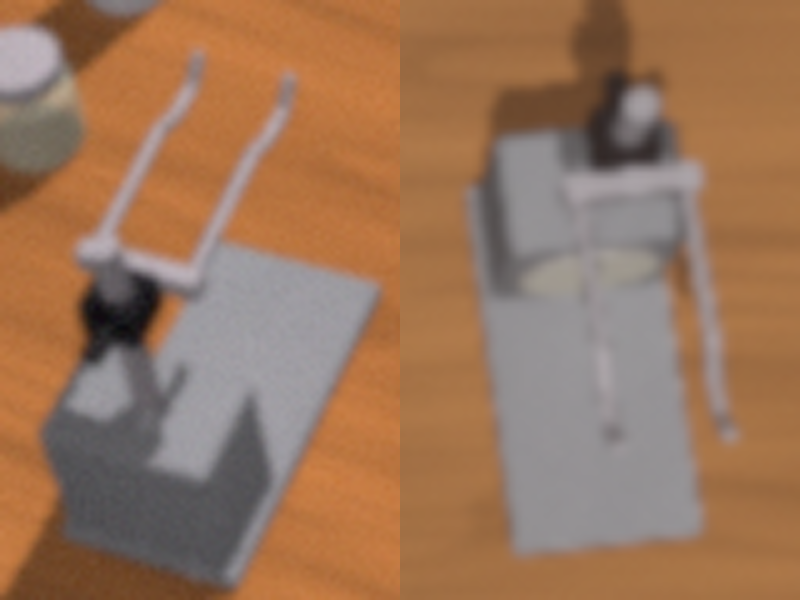

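Scale at left x5 (scene) and right x6.25 (top): the plate front corners are at scene (174,198.6) and (205.6,207), top (308.4,183.3) and (338.5,180.3). The tips are at scene (169.6,161) and (187.6,165), top (342.5,164.6) and (323.9,164.6). I'll now fit the poses to these points.

```bash
python3 - <<'E'
from h import *
from scipy.optimize import least_squares as LS
s=load('s0');t=load('t0')
def W(p,x,y,a): 
    p=np.asarray(p,float);c,n=np.cos(a),np.sin(a); return np.c_[x+c*p[:,0]-n*p[:,1],y+n*p[:,0]+c*p[:,1],p[:,2]]
def m(q):
    x,y,a,h=q
    return W([[-.045,.06,.012],[-.045,-.06,.012],[-.024,.03,h+.009],[-.024,-.03,h+.009]],x,y,a)
tp=np.array([[308.4,183.3],[338.5,180.3],[323.9,164.6],[342.5,164.6]]);sp=np.array([[205.6,207],[174,198.6],[187.6,165],[169.6,161]])
r=lambda q:np.r_[(proj(t,m(q))-tp).ravel(),(proj(s,m(q))-sp).ravel()]
f=LS(r,[.6,-.22,0,.235]);print(f.x,np.round(f.fun,1))
q=f.x;P=W([[.15,0,.275]],*q[:3]);print('post',P,proj(t,P),proj(s,P), 'tip tri',tri(s,sp[2],t,tp[2]),tri(s,sp[3],t,tp[3]))
def pm(q):
    x,y,a,b=q;z=.07+.105*np.cos(b);u=.105*np.sin(b)
    return W([[u,.049,z],[u,-.049,z],[0,.056,.07],[0,-.056,.07]],x,y,a)
tp=np.array([[199,184.6],[221,171],[213,207.4],[238,192]]);sp=np.array([[328.6,238.8],[297,243.4],[321.6,212],[288.6,216]])
r=lambda q:np.r_[(proj(t,pm(q))-tp).ravel(),(proj(s,pm(q))-sp).ravel()]
f=LS(r,[.49,.147,.6,1.57],loss='soft_l1');print(f.x,np.round(f.fun,1));print(pm(f.x).mean(0),pm(f.x)[:2].mean(0))
E
```

```text
[ 0.61059464 -0.22652388  0.07870184  0.22473212] [-0.8 -0.5 -0.6 -0.4  0.3  1.  -0.6 -0.7  0.3 -0.4 -0.6 -1.3 -0.3  0.4
 -0.5 -0.5]
post [[ 0.76013033 -0.21473078  0.275     ]] [[328.88700868 110.99035796]] [[149.00922902 198.48139011]] tip tri (array([ 0.58628236, -0.19624913,  0.23903561]), np.float64(0.0012032450580117132)) (array([ 0.58691467, -0.26008739,  0.22910508]), np.float64(0.002628926795001405))
[0.49251522 0.15063982 0.58400091 1.61873107] [-0.6  0.  -1.  -0.8 -1.   1.  -1.1 -0.5 -0.8  0.1 -0.7  0.2  0.1 -2.
 -1.6 -1. ]
[0.53626374 0.1795533  0.06748439] [0.58001226 0.20846677 0.06496878]
```

```bash
cat >> h.py <<'E'
def go(x,y,z,ydeg):
    s=get_state();R=s['eef_rot'];p=s['tool_pos'];d=R.T@(np.array([x,y,z])-p)
    ya=np.degrees(np.arctan2(R[1,1],R[0,1])); print('t %.2f'%s['t'],'pos',np.round(p,4),'ydeg %.1f'%ya,'F',np.round(s['force'],2),'gap %.4f'%s['finger_gap'])
    print('row',np.round(d/.3,4),'turn',round(-(ydeg-ya)/90,4))
E
python3 - <<'E'
import workcell; print([n for n in dir(workcell) if n[0]!='_'], getattr(workcell,'finger_overhang',None))
from h import *
go(.580,.2085,.16,33.5)
E
```

```text
['MotionError', 'capture', 'finger_overhang', 'get_state', 'hand_in'] 0.017
t 0.10 pos [0.1931 0.6201 0.2549] ydeg 72.7 F [-0.23  0.1  -0.29] gap 0.0882
row [-1.6392 -0.9264  0.3181] turn 0.4357
```

drive_tool:
  deltas:
    - [[-0.1, -0.05, 0], 0.04, 0]
    - [[-0.2, -0.1, 0], 0.08, 0]
    - [[-0.3, -0.16, 0], 0.12, 0]
    - [[-0.4, -0.22, 0], 0.16, 0]
    - [[-0.5, -0.28, 0], 0.2, 0]
    - [[-0.6, -0.34, 0], 0.22, 0]
    - [[-0.7, -0.4, 0], 0.22, 0]
    - [[-0.8, -0.45, 0], 0.22, 0]
    - [[-0.82, -0.463, 0], 0.22, 0]
    - [[-0.82, -0.463, 0], 0.22, 0]
  grip_force: 5

```text
t: 0.93
tool_pos: [0.3891, 0.4121, 0.2556]
eef_rot: [[-0.794, 0.608, 0.001], [0.608, 0.794, -0.001], [-0.001, -0.001, -1.0]]
force: [-0.5, 1.6, 0.0]
finger_gap: 0.044
grasp_force: 0.0
```

```bash
python3 -c "
from h import *
go(.580,.2085,.16,33.5)"
```

```text
t 0.93 pos [0.3891 0.4121 0.2556] ydeg 52.6 F [-0.45  1.6   0.03] gap 0.0440
row [-0.9172 -0.1522  0.32  ] turn 0.2121
```

drive_tool:
  deltas:
    - [[-0.1, -0.015, 0], 0.05, 0]
    - [[-0.22, -0.04, 0], 0.1, 0]
    - [[-0.34, -0.06, 0.03], 0.15, 0]
    - [[-0.46, -0.08, 0.07], 0.2, 0]
    - [[-0.58, -0.1, 0.12], 0.212, 0]
    - [[-0.7, -0.12, 0.17], 0.212, 0]
    - [[-0.8, -0.14, 0.22], 0.212, 0]
    - [[-0.88, -0.15, 0.27], 0.212, 0]
    - [[-0.917, -0.152, 0.32], 0.212, 0]
    - [[-0.917, -0.152, 0.32], 0.212, 0]

```text
t: 1.77
tool_pos: [0.5783, 0.2109, 0.1565]
eef_rot: [[-0.555, 0.832, -0.004], [0.832, 0.555, -0.003], [-0.0, -0.005, -1.0]]
force: [-0.5, -0.8, -0.4]
finger_gap: 0.0437
grasp_force: 0.0
```

```bash
python3 - <<'E'
from h import *
go(.580,.2085,.0635,33.5)
a=cam('scene','s1');b=cam('top','t1')
f=lambda i,x,y,w,h:cv2.resize(i[y:y+h,x:x+w],(400,400),interpolation=cv2.INTER_CUBIC)
cv2.imwrite('pics/c2.png',np.hstack([f(a['frame'],260,170,90,90),f(b['frame'],175,145,80,80)]))
E
```

```text
t 1.77 pos [0.5783 0.2109 0.1565] ydeg 33.7 F [-0.5  -0.83 -0.37] gap 0.0437
row [-0.0097  0.0017  0.3101] turn 0.0023
```

View pics/c2.png

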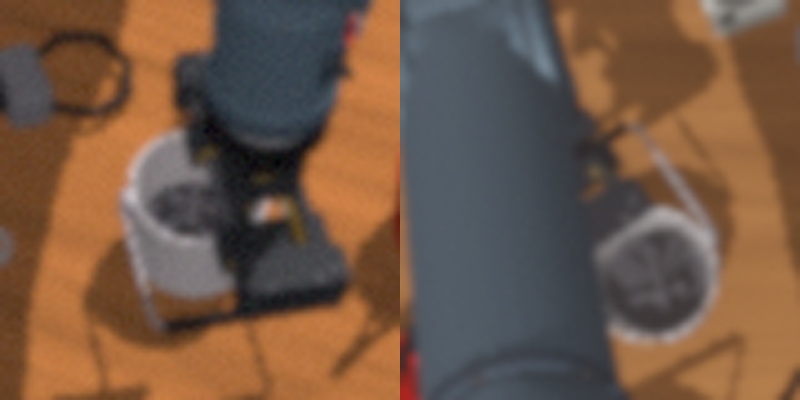

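The gripper hangs over the tube in the scene crop around (260,280), and the pail and bail are undisturbed. The opening leaves about ±17 mm of room, so I descend.

drive_tool:
  deltas:
    - [[-0.01, 0, 0.03], 0, 0]
    - [[-0.01, 0, 0.07], 0, 0]
    - [[-0.01, 0, 0.11], 0, 0]
    - [[-0.01, 0, 0.15], 0, 0]
    - [[-0.01, 0, 0.19], 0, 0]
    - [[-0.01, 0, 0.23], 0, 0]
    - [[-0.01, 0, 0.27], 0, 0]
    - [[-0.01, 0, 0.3], 0, 0]
    - [[-0.01, 0, 0.31], 0, 0]
    - [[-0.01, 0, 0.31], 0, 0]

```text
t: 2.7
tool_pos: [0.5799, 0.2098, 0.0656]
eef_rot: [[-0.557, 0.831, -0.001], [0.831, 0.557, -0.001], [0.0, -0.002, -1.0]]
force: [-0.4, -0.2, 0.4]
finger_gap: 0.0439
grasp_force: 0.0
```

drive_tool:
  deltas:
    - [[0, 0, 0], 0, -0.2]
    - [[0, 0, 0], 0, -0.3]
    - [[0, 0, 0], 0, -0.4]
    - [[0, 0, 0], 0, -0.5]
    - [[0, 0, 0], 0, -0.6]
    - [[0, 0, 0], 0, -0.7]
    - [[0, 0, 0], 0, -0.8]
    - [[0, 0, 0], 0, -0.9]
    - [[0, 0, 0], 0, -1]
    - [[0, 0, 0], 0, -1]
  grip_force: 3

```text
t: 3.53
tool_pos: [0.5802, 0.21, 0.0666]
eef_rot: [[-0.557, 0.831, -0.001], [0.831, 0.557, -0.0], [0.0, -0.001, -1.0]]
force: [-1.5, -0.1, 0.3]
finger_gap: 0.0091
grasp_force: 3.0
```

```bash
python3 -c "
from h import *
go(.580,.2085,.0635,33.5);print(get_state()['grasp_force'])"
```

```text
t 3.53 pos [0.5802 0.21   0.0666] ydeg 33.8 F [-1.5  -0.1   0.34] gap 0.0091
row [-0.0038 -0.0032  0.0104] turn 0.0037
2.9521389305591583
```

drive_tool:
  deltas:
    - [[0, 0, -0.014], 0, -1]
    - [[0, 0, -0.028], 0, -1]
    - [[0, -0.001, -0.042], 0, -1]
    - [[0, -0.003, -0.056], 0, -1]
    - [[0, -0.005, -0.07], 0, -1]
    - [[0, -0.008, -0.083], 0, -1]
    - [[0, -0.011, -0.097], 0, -1]
    - [[0, -0.015, -0.111], 0, -1]
    - [[0, -0.019, -0.124], 0, -1]
    - [[0, -0.024, -0.137], 0, -1]
  grip_force: 3

```text
t: 4.37
tool_pos: [0.5744, 0.2061, 0.1082]
eef_rot: [[-0.557, 0.831, 0.0], [0.831, 0.557, 0.0], [-0.0, 0.0, -1.0]]
force: [-0.9, -1.1, -1.5]
finger_gap: 0.0088
grasp_force: 3.1
```

```bash
python3 - <<'E'
from h import *
R,a0=.35,1.2
for a in np.arange(1.16,.79,-.04): print(round(a,2),round(R*(np.sin(a)-np.sin(a0)),3),round(-R*(np.cos(a)-np.cos(a0)),3))
c=np.array([.4925,.1506,.07])
p=get_state()['tool_pos']+[0,0,.002]; d=p-c; u=d@[.834,.551,0]; print(u,d[2],np.hypot(u,d[2]),np.arctan2(u,d[2]))
a=cam('scene','s2');cv2.imwrite('pics/c3.png',cv2.resize(a['frame'][150:270,250:370],(600,600),interpolation=cv2.INTER_CUBIC))
E
```

```text
1.16 -0.005 -0.013
1.12 -0.011 -0.026
1.08 -0.018 -0.038
1.04 -0.024 -0.05
1.0 -0.032 -0.062
0.96 -0.039 -0.074
0.92 -0.048 -0.085
0.88 -0.056 -0.096
0.84 -0.066 -0.107
0.8 -0.075 -0.117
0.09883650812893496 0.0402371366992714 0.10671308499371987 1.1841773910141715
```

View pics/c3.png

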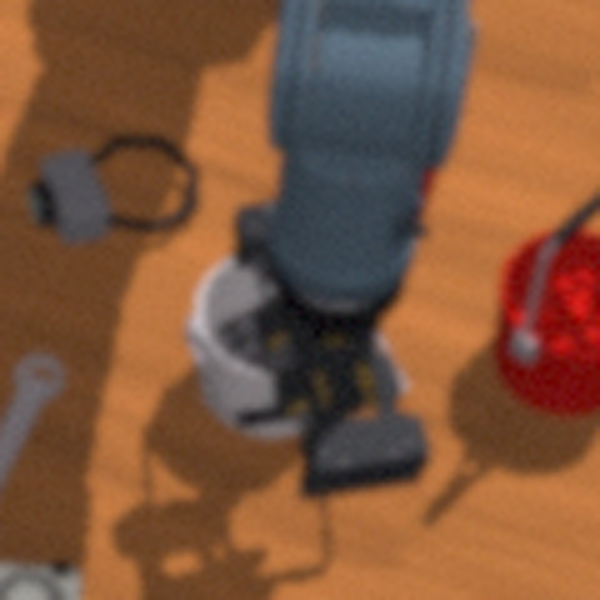

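The tube's left end, at crop (245,415), has risen with the fingers, and the pail still stands at (270,340). I continue to half-way.

drive_tool:
  deltas:
    - [[0, -0.005, -0.013], 0, -1]
    - [[0, -0.011, -0.026], 0, -1]
    - [[0, -0.018, -0.038], 0, -1]
    - [[0, -0.024, -0.05], 0, -1]
    - [[0, -0.032, -0.062], 0, -1]
    - [[0, -0.039, -0.074], 0, -1]
    - [[0, -0.048, -0.085], 0, -1]
    - [[0, -0.056, -0.096], 0, -1]
    - [[0, -0.066, -0.107], 0, -1]
    - [[0, -0.075, -0.117], 0, -1]

```text
t: 5.25
tool_pos: [0.5555, 0.1934, 0.1433]
eef_rot: [[-0.557, 0.831, 0.0], [0.831, 0.557, 0.0], [-0.0, 0.0, -1.0]]
force: [-1.4, -0.8, -3.1]
finger_gap: 0.0081
grasp_force: 3.2
```

```bash
python3 - <<'E'
from h import *
R,a0=.35,.8
for a in np.arange(.76,-.01,-.04): print(round(a,2),round(R*(np.sin(a)-np.sin(a0)),3),round(-R*(np.cos(a)-np.cos(a0)),3))
c=np.array([.4925,.1506,.07])
s=get_state()
p=s['tool_pos']+[0,0,.002]; d=p-c; u=d@[.834,.551,0]; print(u,d[2],np.hypot(u,d[2]),np.arctan2(u,d[2]),s['force'],s['finger_gap'])
E
```

```text
0.76 -0.01 -0.01
0.72 -0.02 -0.019
0.68 -0.031 -0.028
0.64 -0.042 -0.037
0.6 -0.053 -0.045
0.56 -0.065 -0.053
0.52 -0.077 -0.06
0.48 -0.089 -0.067
0.44 -0.102 -0.073
0.4 -0.115 -0.079
0.36 -0.128 -0.084
0.32 -0.141 -0.088
0.28 -0.154 -0.093
0.24 -0.168 -0.096
0.2 -0.182 -0.099
0.16 -0.195 -0.102
0.12 -0.209 -0.104
0.08 -0.223 -0.105
0.04 -0.237 -0.106
-0.0 -0.251 -0.106
0.07612934797570642 0.0752563870105313 0.10704765952175255 0.7911645672762834 [-1.38313631 -0.8279629  -3.06878534] 0.008065749241547154
```

drive_tool:
  deltas:
    - [[0, 0, 0], 0, -0.55]
    - [[0, 0, 0.005], 0, -0.55]
    - [[0, 0, 0.01], 0, -0.55]
    - [[0, -0.01, 0], 0, -0.55]
    - [[0, -0.02, -0.009], 0, -0.55]
    - [[0, -0.031, -0.018], 0, -0.55]
    - [[0, -0.042, -0.027], 0, -0.55]
    - [[0, -0.053, -0.035], 0, -0.55]
    - [[0, -0.065, -0.043], 0, -0.55]
    - [[0, -0.077, -0.05], 0, -0.55]

```text
t: 6.08
tool_pos: [0.5365, 0.1806, 0.1584]
eef_rot: [[-0.557, 0.831, 0.001], [0.831, 0.557, 0.0], [-0.0, 0.001, -1.0]]
force: [0.3, -0.7, 0.4]
finger_gap: 0.0201
grasp_force: 0.3
```

drive_tool:
  deltas:
    - [[0, -0.012, -0.007], 0, -0.55]
    - [[0, -0.025, -0.013], 0, -0.55]
    - [[0, -0.038, -0.019], 0, -0.55]
    - [[0, -0.051, -0.024], 0, -0.55]
    - [[0, -0.064, -0.028], 0, -0.55]
    - [[0, -0.077, -0.033], 0, -0.55]
    - [[0, -0.091, -0.036], 0, -0.55]
    - [[0, -0.105, -0.039], 0, -0.55]
    - [[0, -0.118, -0.042], 0, -0.55]
    - [[0, -0.132, -0.044], 0, -0.55]

```text
t: 6.92
tool_pos: [0.5033, 0.1585, 0.1712]
eef_rot: [[-0.557, 0.831, -0.0], [0.831, 0.557, -0.0], [0.0, -0.0, -1.0]]
force: [0.2, -0.3, 0.8]
finger_gap: 0.0199
grasp_force: 0.2
```

```bash
python3 - <<'E'
from h import *
c=np.array([.4925,.1506,.07])
s=get_state()
p=s['tool_pos']+[0,0,.002]; d=p-c; u=d@[.834,.551,0]; print(u,d[2],np.arctan2(u,d[2]),s['force'],s['finger_gap'])
t=c+np.array([.834,.551,0])*-.004; go(t[0],t[1],.172,33.5)
a=cam('scene','s3');b=cam('top','t3')
f=lambda i,x,y,w,h:cv2.resize(i[y:y+h,x:x+w],(400,400),interpolation=cv2.INTER_CUBIC)
cv2.imwrite('pics/c4.png',np.hstack([f(a['frame'],260,150,100,100),f(b['frame'],175,145,80,80)]))
E
```

```text
0.013329750653586752 0.10319928218563376 0.12845394004275096 [ 0.2134724  -0.32739883  0.81174547] 0.019939560755026446
t 6.92 pos [0.5033 0.1585 0.1712] ydeg 33.8 F [ 0.21 -0.33  0.81] gap 0.0199
row [-0.0016 -0.0578 -0.0027] turn 0.0037
```

View pics/c4.png

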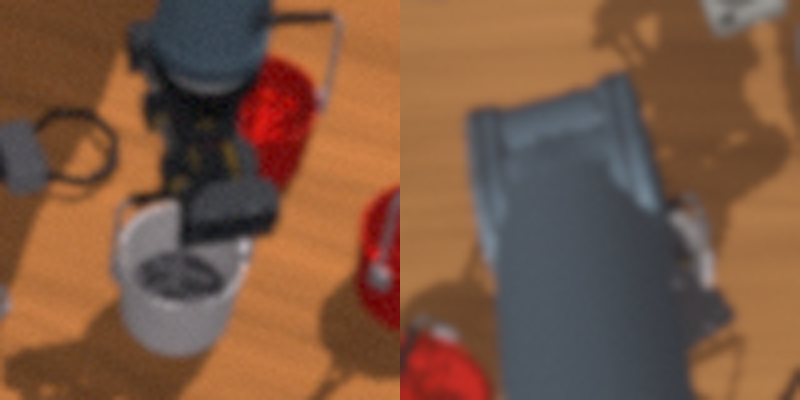

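The bail follows, with its left corner at scene crop (130,200), and the pail still stands. I push the last bit upright, then close.

drive_tool:
  deltas:
    - [[0, -0.012, -0.001], 0, -0.55]
    - [[0, -0.024, -0.002], 0, -0.55]
    - [[0, -0.036, -0.003], 0, -0.55]
    - [[0, -0.048, -0.003], 0, -0.55]
    - [[0, -0.058, -0.003], 0, -0.55]
    - [[0, -0.058, -0.003], 0, -0.55]
    - [[0, -0.058, -0.003], 0, -0.65]
    - [[0, -0.058, -0.003], 0, -0.75]
    - [[0, -0.058, -0.003], 0, -0.85]
    - [[0, -0.058, -0.003], 0, -1]
  grip_force: 8

```text
t: 7.85
tool_pos: [0.4894, 0.1491, 0.172]
eef_rot: [[-0.557, 0.831, 0.0], [0.831, 0.557, 0.0], [-0.0, 0.0, -1.0]]
force: [-0.5, -0.1, 0.3]
finger_gap: 0.0092
grasp_force: 7.9
```

drive_tool:
  deltas:
    - [[0, 0, 0], 0, -1]
    - [[0, 0, 0], 0, -1]
    - [[0, 0, 0], 0, -1]
    - [[0, 0, 0], 0, -1]
    - [[0, 0, 0], 0, -1]
    - [[0, 0, 0], 0, -1]
    - [[0, 0, 0], 0, -1]
    - [[0, 0, 0], 0, -1]
    - [[0, 0, 0], 0, -1]
    - [[0, 0, 0], 0, -1]
  grip_force: 35

```text
t: 8.68
tool_pos: [0.4892, 0.149, 0.1721]
eef_rot: [[-0.557, 0.831, 0.0], [0.831, 0.557, 0.0], [-0.0, 0.0, -1.0]]
force: [0.5, 0.2, 1.7]
finger_gap: 0.0081
grasp_force: 34.3
```

```bash
python3 - <<'E'
from h import *
go(.4925,.1506,.26,33.5)
E
```

```text
t 8.68 pos [0.4892 0.149  0.1721] ydeg 33.8 F [0.51 0.19 1.68] gap 0.0081
row [-0.0016  0.012  -0.2931] turn 0.0036
```

drive_tool:
  deltas:
    - [[0, 0.006, -0.01], 0, -1]
    - [[0, 0.012, -0.03], 0, -1]
    - [[0, 0.012, -0.06], 0, -1]
    - [[0, 0.012, -0.1], 0, -1]
    - [[0, 0.012, -0.14], 0, -1]
    - [[0, 0.012, -0.18], 0, -1]
    - [[0, 0.012, -0.22], 0, -1]
    - [[0, 0.012, -0.26], 0, -1]
    - [[0, 0.012, -0.285], 0, -1]
    - [[0, 0.012, -0.3], 0, -1]

```text
t: 9.52
tool_pos: [0.4925, 0.151, 0.2633]
eef_rot: [[-0.557, 0.831, 0.001], [0.831, 0.557, 0.001], [-0.0, 0.001, -1.0]]
force: [-0.1, -0.2, -5.5]
finger_gap: 0.0082
grasp_force: 34.9
```

```bash
python3 - <<'E'
from h import *
S=np.array([.6106,-.2265]);a=.0787;e=np.array([np.cos(a),np.sin(a)])
w=S-.10*e; print(w); go(w[0],w[1],.262,4.5)
a=cam('scene','s4');cv2.imwrite('pics/c5.png',cv2.resize(a['frame'][100:280,110:350],(800,600),interpolation=cv2.INTER_CUBIC))
E
```

```text
[ 0.51090952 -0.23436188]
t 9.52 pos [0.4925 0.151  0.2633] ydeg 33.8 F [-0.06 -0.16 -5.46] gap 0.0082
row [-1.1014 -0.664   0.0036] turn 0.3258
```

View pics/c5.png

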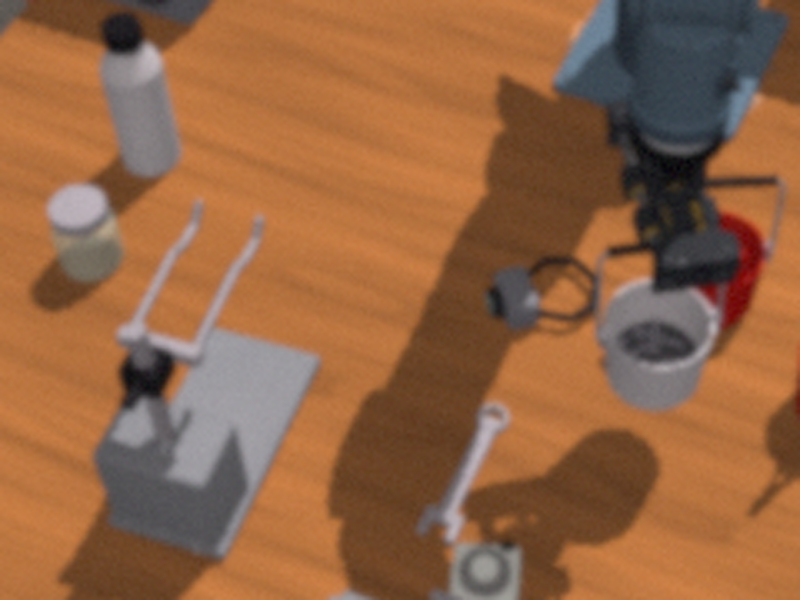

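The pail hangs free in the crop at (655,340), with the bail upright and the load at 5.5 N. Scale, torch and the rest are untouched. I carry it to the −x side of the hook.

drive_tool:
  deltas:
    - [[-0.011, -0.007, 0], 0.003, -1]
    - [[-0.033, -0.02, 0], 0.01, -1]
    - [[-0.066, -0.04, 0], 0.02, -1]
    - [[-0.11, -0.066, 0], 0.033, -1]
    - [[-0.165, -0.1, 0], 0.05, -1]
    - [[-0.23, -0.14, 0], 0.068, -1]
    - [[-0.308, -0.186, 0], 0.091, -1]
    - [[-0.385, -0.232, 0], 0.114, -1]
    - [[-0.465, -0.282, 0], 0.138, -1]
    - [[-0.55, -0.332, 0], 0.163, -1]

```text
t: 10.4
tool_pos: [0.5005, -0.0449, 0.262]
eef_rot: [[-0.324, 0.946, -0.0], [0.946, 0.324, -0.0], [-0.0, -0.0, -1.0]]
force: [0.1, -0.1, -4.5]
finger_gap: 0.008
grasp_force: 34.9
```

```bash
python3 - <<'E'
from h import *
go(.5109,-.2344,.262,4.5)
E
```

```text
t 10.40 pos [ 0.5005 -0.0449  0.262 ] ydeg 18.9 F [ 0.07 -0.14 -4.45] gap 0.0080
row [-6.090e-01 -1.716e-01  1.000e-04] turn 0.1598
```

drive_tool:
  deltas:
    - [[-0.09, -0.025, 0], 0.025, -1]
    - [[-0.18, -0.05, 0], 0.05, -1]
    - [[-0.27, -0.076, 0], 0.07, -1]
    - [[-0.35, -0.1, 0], 0.09, -1]
    - [[-0.42, -0.12, 0], 0.11, -1]
    - [[-0.48, -0.135, 0], 0.125, -1]
    - [[-0.53, -0.15, 0], 0.14, -1]
    - [[-0.57, -0.16, 0], 0.15, -1]
    - [[-0.595, -0.168, 0], 0.157, -1]
    - [[-0.609, -0.172, 0], 0.16, -1]

```text
t: 11.23
tool_pos: [0.5121, -0.2324, 0.2619]
eef_rot: [[-0.081, 0.997, -0.0], [0.997, 0.081, -0.0], [-0.0, -0.0, -1.0]]
force: [-0.1, -0.2, -4.7]
finger_gap: 0.0084
grasp_force: 34.9
```

drive_tool:
  deltas:
    - [[0, 0, 0], 0, -1]
    - [[0, 0, 0], 0, -1]
    - [[0, 0, 0], 0, -1]
    - [[0, 0, 0], 0, -1]
    - [[0, 0, 0], 0, -1]
    - [[0, 0, 0], 0, -1]
    - [[0, 0, 0], 0, -1]
    - [[0, 0, 0], 0, -1]
    - [[0, 0, 0], 0, -1]
    - [[0, 0, 0], 0, -1]

```text
t: 12.07
tool_pos: [0.5125, -0.231, 0.262]
eef_rot: [[-0.083, 0.997, 0.0], [0.997, 0.083, -0.0], [-0.0, 0.0, -1.0]]
force: [-1.2, -0.2, -5.0]
finger_gap: 0.0084
grasp_force: 34.9
```

```bash
python3 - <<'E'
from h import *
S=np.array([.6106,-.2265]);a=.0787;e=np.array([np.cos(a),np.sin(a)])
w=S+.001*e; print(w); go(w[0],w[1],.254,4.5)
a=cam('scene','s5');b=cam('top','t5')
f=lambda i,x,y,w,h:cv2.resize(i[y:y+h,x:x+w],(400,500),interpolation=cv2.INTER_CUBIC)
cv2.imwrite('pics/c6.png',np.hstack([f(a['frame'],130,110,96,120),f(b['frame'],285,90,96,120)]))
E
```

```text
[ 0.6115969  -0.22642138]
t 12.07 pos [ 0.5125 -0.231   0.262 ] ydeg 4.8 F [-1.15 -0.2  -5.02] gap 0.0084
row [-0.0121  0.3303  0.0268] turn 0.0029
```

View pics/c6.png

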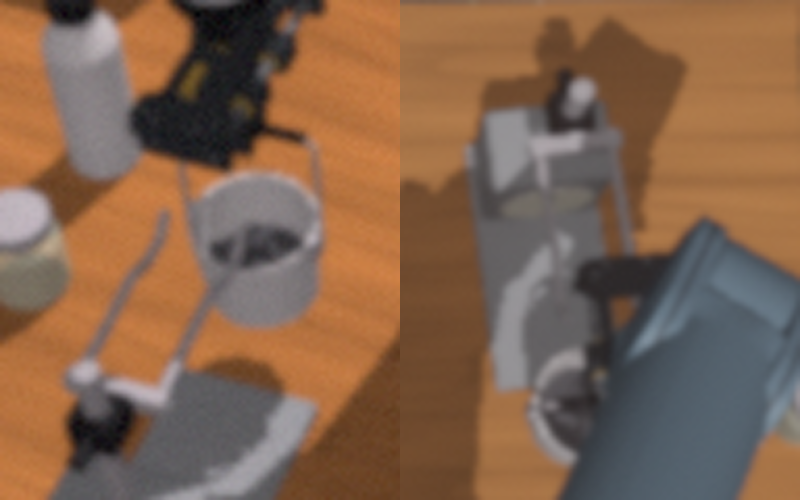

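In the scene half the pail hangs at (262,245), in front of the prong tips. The tips pass through the bail opening, and the tube's right end at (300,137) is above them. I advance along the scale's +x at this height.

drive_tool:
  deltas:
    - [[-0.002, 0.01, 0], 0, -1]
    - [[-0.004, 0.035, 0], 0.003, -1]
    - [[-0.006, 0.07, 0], 0.003, -1]
    - [[-0.008, 0.11, 0], 0.003, -1]
    - [[-0.01, 0.155, 0], 0.003, -1]
    - [[-0.012, 0.2, 0], 0.003, -1]
    - [[-0.012, 0.245, 0], 0.003, -1]
    - [[-0.012, 0.285, 0], 0.003, -1]
    - [[-0.012, 0.315, 0], 0.003, -1]
    - [[-0.012, 0.33, 0], 0.003, -1]

```text
t: 13.0
tool_pos: [0.6135, -0.2256, 0.2616]
eef_rot: [[-0.08, 0.997, 0.001], [0.997, 0.08, 0.0], [-0.0, 0.001, -1.0]]
force: [0.4, 0.2, -5.5]
finger_gap: 0.0085
grasp_force: 34.9
```

```bash
python3 - <<'E'
from h import *
go(.6116,-.2264,.234,4.5)
a=cam('scene','s6');b=cam('top','t6')
f=lambda i,x,y,w,h:cv2.resize(i[y:y+h,x:x+w],(400,500),interpolation=cv2.INTER_CUBIC)
cv2.imwrite('pics/c7.png',np.hstack([f(a['frame'],130,110,96,120),f(b['frame'],285,90,96,120)]))
E
```

```text
t 13.00 pos [ 0.6135 -0.2256  0.2616] ydeg 4.6 F [ 0.4   0.22 -5.52] gap 0.0085
row [-0.0022 -0.0064  0.092 ] turn 0.0009
```

View pics/c7.png

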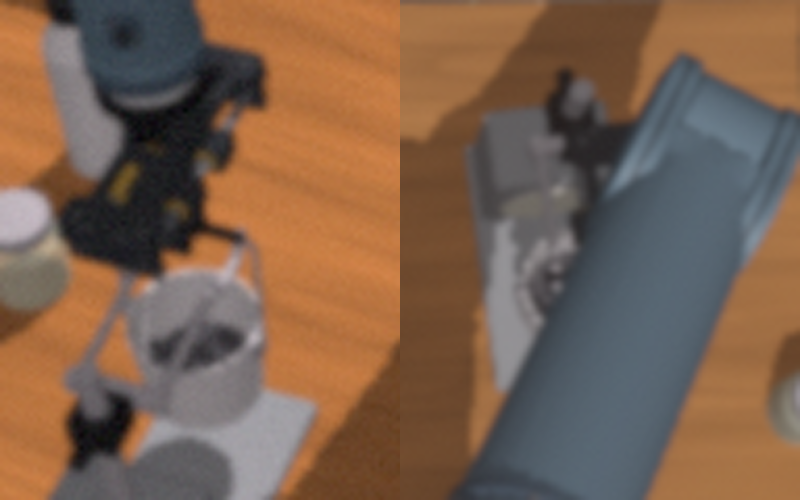

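The tube lies above both prongs (scene crop (230,235)), and the pail hangs clear above the plate. I lower in small steps and watch the force.

drive_tool:
  deltas:
    - [[-0.002, -0.006, 0.008], 0, -1]
    - [[-0.002, -0.006, 0.018], 0, -1]
    - [[-0.002, -0.006, 0.028], 0, -1]
    - [[-0.002, -0.006, 0.038], 0, -1]
    - [[-0.002, -0.006, 0.048], 0, -1]
    - [[-0.002, -0.006, 0.058], 0, -1]
    - [[-0.002, -0.006, 0.068], 0, -1]
    - [[-0.002, -0.006, 0.077], 0, -1]
    - [[-0.002, -0.006, 0.083], 0, -1]
    - [[-0.002, -0.006, 0.085], 0, -1]

```text
t: 13.93
tool_pos: [0.6096, -0.227, 0.2361]
eef_rot: [[-0.078, 0.997, -0.0], [0.997, 0.078, 0.0], [0.0, -0.0, -1.0]]
force: [0.3, -0.3, -3.9]
finger_gap: 0.0078
grasp_force: 34.9
```

drive_tool:
  deltas:
    - [[0, 0, 0.002], 0, -1]
    - [[0, 0, 0.004], 0, -1]
    - [[0, 0, 0.006], 0, -1]
    - [[0, 0, 0.008], 0, -1]
    - [[0, 0, 0.01], 0, -1]
    - [[0, 0, 0.012], 0, -1]
    - [[0, 0, 0.014], 0, -1]
    - [[0, 0, 0.015], 0, -1]
    - [[0, 0, 0.016], 0, -1]
    - [[0, 0, 0.016], 0, -1]

```text
t: 14.77
tool_pos: [0.6097, -0.2271, 0.2317]
eef_rot: [[-0.078, 0.997, -0.0], [0.997, 0.078, 0.0], [0.0, -0.0, -1.0]]
force: [0.3, -0.1, -3.7]
finger_gap: 0.0082
grasp_force: 34.9
```

drive_tool:
  deltas:
    - [[0, 0, 0.002], 0, -1]
    - [[0, 0, 0.004], 0, -1]
    - [[0, 0, 0.006], 0, -1]
    - [[0, 0, 0.008], 0, -1]
    - [[0, 0, 0.01], 0, -1]
    - [[0, 0, 0.01], 0, -1]
    - [[0, 0, 0.01], 0, -1]
    - [[0, 0, 0.01], 0, -1]
    - [[0, 0, 0.01], 0, -1]
    - [[0, 0, 0.01], 0, -1]

```text
t: 15.6
tool_pos: [0.6098, -0.2272, 0.2288]
eef_rot: [[-0.078, 0.997, 0.0], [0.997, 0.078, -0.0], [-0.0, 0.0, -1.0]]
force: [1.0, 0.3, -6.1]
finger_gap: 0.0084
grasp_force: 34.9
```

drive_tool:
  deltas:
    - [[0, 0, 0.002], 0, -1]
    - [[0, 0, 0.004], 0, -1]
    - [[0, 0, 0.006], 0, -1]
    - [[0, 0, 0.008], 0, -1]
    - [[0, 0, 0.01], 0, -1]
    - [[0, 0, 0.01], 0, -1]
    - [[0, 0, 0.01], 0, -1]
    - [[0, 0, 0.01], 0, -1]
    - [[0, 0, 0.01], 0, -1]
    - [[0, 0, 0.01], 0, -1]

```text
t: 16.43
tool_pos: [0.6098, -0.2272, 0.2258]
eef_rot: [[-0.078, 0.997, 0.0], [0.997, 0.078, -0.0], [-0.0, 0.0, -1.0]]
force: [0.3, 0.5, -4.4]
finger_gap: 0.0083
grasp_force: 34.9
```

drive_tool:
  deltas:
    - [[0, 0, 0.002], 0, -1]
    - [[0, 0, 0.004], 0, -1]
    - [[0, 0, 0.006], 0, -1]
    - [[0, 0, 0.008], 0, -1]
    - [[0, 0, 0.01], 0, -1]
    - [[0, 0, 0.01], 0, -1]
    - [[0, 0, 0.01], 0, -1]
    - [[0, 0, 0.01], 0, -1]
    - [[0, 0, 0.01], 0, -1]
    - [[0, 0, 0.01], 0, -1]

```text
t: 17.27
tool_pos: [0.6098, -0.2272, 0.2228]
eef_rot: [[-0.078, 0.997, 0.0], [0.997, 0.078, -0.0], [-0.0, 0.0, -1.0]]
force: [-0.0, 0.4, -4.0]
finger_gap: 0.0084
grasp_force: 34.8
```

drive_tool:
  deltas:
    - [[0, 0, 0.002], 0, -1]
    - [[0, 0, 0.004], 0, -1]
    - [[0, 0, 0.006], 0, -1]
    - [[0, 0, 0.007], 0, -1]
    - [[0, 0, 0.007], 0, -1]
    - [[0, 0, 0.007], 0, -1]
    - [[0, 0, 0.007], 0, -1]
    - [[0, 0, 0.007], 0, -1]
    - [[0, 0, 0.007], 0, -1]
    - [[0, 0, 0.007], 0, -1]

```text
t: 18.1
tool_pos: [0.6098, -0.2272, 0.2207]
eef_rot: [[-0.078, 0.997, 0.0], [0.997, 0.078, -0.0], [-0.0, 0.0, -1.0]]
force: [-0.2, -0.1, -1.8]
finger_gap: 0.0079
grasp_force: 34.6
```

Contact has probably begun, at TCP about 0.222. Two smaller steps follow.

drive_tool:
  deltas:
    - [[0, 0, 0.002], 0, -1]
    - [[0, 0, 0.004], 0, -1]
    - [[0, 0, 0.004], 0, -1]
    - [[0, 0, 0.004], 0, -1]
    - [[0, 0, 0.004], 0, -1]
    - [[0, 0, 0.004], 0, -1]
    - [[0, 0, 0.004], 0, -1]
    - [[0, 0, 0.004], 0, -1]
    - [[0, 0, 0.004], 0, -1]
    - [[0, 0, 0.004], 0, -1]

```text
t: 18.93
tool_pos: [0.6098, -0.2272, 0.2195]
eef_rot: [[-0.078, 0.997, 0.0], [0.997, 0.078, -0.0], [-0.0, 0.0, -1.0]]
force: [-0.2, 0.1, -0.1]
finger_gap: 0.0081
grasp_force: 34.5
```

```bash
python3 - <<'E'
from h import *
F=[]
for i in range(3): cam('scene');F.append(get_state()['force'])
print(np.round(F,2))
E
```

```text
[[ 0.04 -1.   -0.65]
 [-1.2   0.11  0.15]
 [-0.18 -0.77 -0.41]]
```

The hook now carries the weight, with the hand force near 0. I release softly.

drive_tool:
  deltas:
    - [[0, 0, 0], 0, -1]
    - [[0, 0, 0], 0, -1]
    - [[0, 0, 0], 0, -1]
    - [[0, 0, 0], 0, -1]
    - [[0, 0, 0], 0, -1]
    - [[0, 0, 0], 0, -1]
    - [[0, 0, 0], 0, -1]
    - [[0, 0, 0], 0, -1]
    - [[0, 0, 0], 0, -1]
    - [[0, 0, 0], 0, -1]
  grip_force: 4

```text
t: 19.92
tool_pos: [0.6099, -0.2271, 0.2195]
eef_rot: [[-0.078, 0.997, 0.0], [0.997, 0.078, -0.0], [-0.0, 0.0, -1.0]]
force: [1.8, -0.8, -0.1]
finger_gap: 0.0094
grasp_force: 4.0
```

drive_tool:
  deltas:
    - [[0, 0, 0], 0, -0.8]
    - [[0, 0, 0], 0, -0.75]
    - [[0, 0, 0], 0, -0.7]
    - [[0, 0, 0], 0, -0.65]
    - [[0, 0, 0], 0, -0.6]
    - [[0, 0, 0], 0, -0.5]
    - [[0, 0, 0], 0, -0.4]
    - [[0, 0, 0], 0, -0.4]
    - [[0, 0, 0], 0, -0.4]
    - [[0, 0, 0], 0, -0.4]

```text
t: 20.75
tool_pos: [0.6097, -0.2271, 0.2194]
eef_rot: [[-0.078, 0.997, -0.0], [0.997, 0.078, 0.0], [0.0, -0.0, -1.0]]
force: [-0.3, -0.1, -0.4]
finger_gap: 0.0264
grasp_force: 0.0
```

```bash
python3 - <<'E'
from h import *
F=[]
for i in range(3): cam('scene','s%d'%(10+i));s=get_state();F.append(s['force'])
print(np.round(F,2),s['finger_gap'],s['grasp_force'],s['tool_pos'])
E
```

```text
[[-0.03 -0.8  -0.74]
 [ 0.42  0.56 -0.08]
 [ 0.05  0.38  0.35]] 0.02631228292990483 0.0 [ 0.60976288 -0.2271894   0.21945805]
```

Free. I raise straight up 110 mm, slowly at first, and then compare pictures numerically to verify the pail stays put.

drive_tool:
  deltas:
    - [[0, 0, -0.01], 0, -0.4]
    - [[0, 0, -0.03], 0, -0.4]
    - [[0, 0, -0.06], 0, -0.4]
    - [[0, 0, -0.1], 0, -0.4]
    - [[0, 0, -0.15], 0, -0.4]
    - [[0, 0, -0.2], 0, -0.4]
    - [[0, 0, -0.26], 0, -0.4]
    - [[0, 0, -0.32], 0, -0.4]
    - [[0, 0, -0.37], 0, -0.4]
    - [[0, 0, -0.37], 0, -0.4]

```text
t: 21.73
tool_pos: [0.6112, -0.2282, 0.3352]
eef_rot: [[-0.078, 0.997, 0.007], [0.997, 0.078, -0.002], [-0.003, 0.006, -1.0]]
force: [0.5, -0.6, -0.7]
finger_gap: 0.0264
grasp_force: 0.0
```

drive_tool:
  deltas:
    - [[0, -0.04, 0], 0, -0.4]
    - [[0, -0.1, 0], 0, -0.4]
    - [[0, -0.18, 0], 0, -0.4]
    - [[0, -0.26, 0], 0, -0.4]
    - [[0, -0.34, 0], 0, -0.4]
    - [[0, -0.42, 0], 0, -0.4]
    - [[0, -0.48, 0], 0, -0.4]
    - [[0, -0.52, 0], 0, -0.4]
    - [[0, -0.54, 0], 0, -0.4]
    - [[0, -0.54, 0], 0, -0.4]

```text
t: 22.57
tool_pos: [0.4476, -0.24, 0.3306]
eef_rot: [[-0.077, 0.997, 0.0], [0.997, 0.077, 0.0], [0.0, 0.0, -1.0]]
force: [0.6, 0.0, 0.5]
finger_gap: 0.0267
grasp_force: 0.0
```

```bash
python3 - <<'E'
from h import *
b=load('s12');a=cam('scene','s20')
# dark tube profile: expected tube positions, and pail motion by template from the held picture
T=b['f'][175:215,160:200]
r=cv2.matchTemplate(a['frame'][165:225,150:210],T,cv2.TM_CCOEFF_NORMED);print('pail match',cv2.minMaxLoc(r),'expect (10,10)')
S=np.array([.6098,-.2271]);n=np.array([-.0787,.9969]);g=a['frame'].mean(2)
for k in (-.045,-.035,-.02,0,.02,.035,.045):
    p=S+n*k; v=proj(a,[[p[0],p[1],.2225]])[0]; x,y=np.round(v).astype(int); print(k,np.round(v,1),g[y-2:y+3,x].round(0))
print(get_state()['tool_pos'],get_state()['force'])
E
```

```text
pail match (-0.1837191879749298, 0.5285789966583252, (20, 20), (10, 10)) expect (10,10)
-0.045 [161.6 167.2] [115.  91.  59.  45.  72.]
-0.035 [164.6 168.1] [112.  86.  54.  43.  72.]
-0.02 [169.1 169.3] [102.  82.  51.  45.  68.]
0 [175.2 170.9] [104.  78.  50.  52.  88.]
0.02 [181.3 172.6] [100.  63.  42.  60.  90.]
0.035 [185.9 173.9] [96. 67. 44. 52. 77.]
0.045 [188.9 174.7] [101.  72.  59.  72.  93.]
[ 0.44863746 -0.23973088  0.33065214] [ 0.66987083 -0.03171565  1.17689991]
```

The dark tube lies along the expected line across both prongs, and the pail match is at zero shift. I wait once for swing to die out, check stillness, and hand in.

drive_tool:
  deltas:
    - [[0, 0, 0], 0, -0.4]
    - [[0, 0, 0], 0, -0.4]
    - [[0, 0, 0], 0, -0.4]
    - [[0, 0, 0], 0, -0.4]
    - [[0, 0, 0], 0, -0.4]
    - [[0, 0, 0], 0, -0.4]
    - [[0, 0, 0], 0, -0.4]
    - [[0, 0, 0], 0, -0.4]
    - [[0, 0, 0], 0, -0.4]
    - [[0, 0, 0], 0, -0.4]

```text
t: 23.45
tool_pos: [0.4482, -0.2398, 0.3304]
eef_rot: [[-0.078, 0.997, 0.0], [0.997, 0.078, -0.0], [-0.0, 0.0, -1.0]]
force: [0.1, -0.8, 0.8]
finger_gap: 0.0263
grasp_force: 0.0
```

```bash
python3 - <<'E'
from h import *
b=load('s20');a=cam('scene','s21')
d=np.abs(a['frame'][150:230,145:215].astype(int)-b['f'][150:230,145:215]).mean();print(d)
r=cv2.matchTemplate(a['frame'][155:225,150:210],b['f'][165:215,160:200],cv2.TM_CCOEFF_NORMED);m=cv2.minMaxLoc(r);print(m)
if m[3]==(10,10): print(hand_in())
E
```

```text
2.1276190476190475
(-0.008666891604661942, 0.9968284368515015, (19, 20), (10, 10))
the job is handed in; nothing more can be done
None
```

The pail hangs still on the scale's twin hook, tube across both prongs, robot clear; I handed the job in at about 23.5 s, and no verdict came back.

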